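# Break a stuck stopper out of a steel canister

## Task

The bar-handled stopper of the taller steel canister has stuck. Twist it back and forth, about 20 degrees or more each way, while pulling up lightly until it comes free: the canister must stay down in its tray, and a straight pull only lifts it. Then set the stopper down gently on the middle of the pile of brown paper sheets and let go; leave the lower canister with the round knob alone.

Things in the scene. Friction and masses are not known exactly. Their poses are not given: they have to be found in the camera images.
- stopper: Stopper, 80 g (sizes in mm). Origin: centre of the underside of its round flange (50 wide, 5 thick), level with the rim when in. Above: dark steel grip bar, 60 long along x, 14 thick along y, from 5 to 35 above the origin. Below: rubber band 26 wide from 2 to 14 below, flat steel foot 23 wide to 26 below; it can stand on it. Starts fully in, x axis within 3 degrees of mouth x. Z up.
- mouth (a point): Rim centre of the taller canister (mm: square, steel, 108 wide, rim 135 above the table, neck 52, bore 30), z up, x along a side. 1 kg, in a fixed tray (124 wide, 26 high) that stops it turning, not lifting. A seal holds the band: straight up slides at 16 N or more, so the canister lifts first; while turning (0.3 N m), 4 mm rise per 45 degrees takes about 8 N. Loose after 11 mm of rise.
- canister_small: The lower canister, fixed: same width and tray, shoulder 85 mm high, round knob 36 mm wide, its top 134 mm above the table. Origin: centre of its underside, on the table. Leave alone.
- kraft_sheets: Flat pile of brown paper sheets, fixed, 153 mm along x, 172 mm along y, 14 mm thick. Origin: centre of its underside, on the table; z up.
Mind the look-alikes: they are no part of the job. Leave any green look-alike of the stopper alone.

How it is judged (in metres and radians):
On the way, in this order (a step that is already met when the one before it is completed fails the run):
1. the stopper, still in the mouth, has been twisted at least 11.5 degrees out of line with the canister, either way (angle between the x axis of stopper and the x axis of mouth, either way round above 0.2 rad and distance between stopper and mouth below 0.012 m).
2. the stopper, still in the mouth, has been twisted back to within 6 degrees of its first line, or through it (angle between the x axis of stopper and the x axis of mouth, either way round below 0.105 rad and distance between stopper and mouth below 0.012 m).
3. the stopper is clear above the mouth, by 35 mm or more, with the canister down in its tray (z of stopper in the frame of mouth above 0.035 m and distance of mouth from where it was at the start of the episode below 0.005 m), for 0.1 s.
At the end, for the whole second after the job is handed in: The stopper rests on the paper pile, standing or lying, its origin within 65 mm of the pile's middle seen from above, still and released; the taller canister is down in its tray (mouth within 5 mm of its start) (horizontal distance between stopper and kraft_sheets below 0.065 m and contact force between stopper and kraft_sheets above 0.1 N and linear speed of stopper below 0.03 m/s and distance of mouth from where it was at the start of the episode below 0.005 m); the robot touches nothing.
It fails at once if the taller canister lifted (its mouth moved) more than 10 mm (distance of mouth from where it was at the start of the episode above 0.01 m).
It fails at once if the lower canister pushed with more than 3 N (contact force between any of the arm, the fingers, stopper and canister_small above 3 N).
It fails at once if the stopper dropped: falling faster than 0.9 m/s (about 40 mm) with no finger on it (linear speed of stopper above 0.9 m/s and contact force between the fingers and stopper below 0.1 N).
It also fails if it takes over 53 s, if anything falls off the work surface, if the arm or the gripper's body presses on something with over 40 N, if the wrist force passes 120 N, or if a joint passes its speed limit or range.

## Robot

A 6-joint arm with a two-finger parallel gripper is mounted at the origin on a cart in front of the work surface, level with it; the furniture and walls round the work are solid. World frame = base frame: x ahead of the robot, y to its left, z up, the work surface at z = 0. Lengths are in m, angles in degrees, forces in N, time in s.
With the tool pointing down it reaches from about 0.35 to 0.95 m from the base axis. Payload 17.4 kg.
Tool frame: the origin (TCP) lies at the very end of the fingers, on their centre line; the grasp point (between the pads) lies robot.tcp_to_grasp behind it (robot.tcp_to_grasp is the distance from the TCP to the grasp point, in m); z points along the fingers, y is the line along which they close (so a half turn about z gives the same grasp; the last joint's range is limited). The gripper opens to 93 mm and grips with 3 to 60 N. Pads are 15 mm wide; open, the fingers measure 128 mm over their backs; the gripper's body (75 mm by 188 mm) begins 65 mm behind the grasp point.
Start: joints at [72.261, 6.646, 82.598, -0, 90.757, -2.166], TCP at [0.181, 0.65, 0.219] pointing down, gripper open.
Joint ranges: [-162.19, 162.19], [-47.58, 125.68], [4.15, 143.07], [-65.23, 245.23], [0.69, 171.88], [-170.13, 170.13]. Speed limits (degrees/s): [108.29, 108.29, 127.2, 180, 180, 180].

## Interface

Orientations are given as [roll, pitch, yaw] about the fixed x, y, z axes, in that order (R = Rz(yaw) Ry(pitch) Rx(roll)).
In Python, from station import robot gives the robot as it stands.
- The arm moves only by the tool apply_moves, never from a script. Its argument "motion" is a list that holds one entry, the list of rows, each a list of 7 numbers: the turn, a rotation vector about the tool's x, y, z in rad, then the shift along the tool's x, y, z in cm, then the opening, from 0 (shut) to 1 (fully open). A call has 1 to 10 rows; each row is the pose to reach, as a shift and turn from the pose commanded when the call began, along the tool's axes at that moment; what a row does not reach only later rows make up. A row lasts 1/12 s, in which the tool goes at most 41.7 mm and 7.16 degrees, less where a joint would pass 70% of its speed; a pose out of reach is approached as far as the arm can. A call with a gripper value outside its range is refused whole. The fingers move at their own pace and stop on an object; "force" is the grip in N (left out, the last holds). Time passes only in rows, so rows that repeat a pose let the fingers close. It gives the time, the measured TCP pose, the force, the opening and the grip force at its end, in the units of the state.
- robot.get_obs(): the state, without advancing time (a new reading comes with each control period).
- robot.get_image(name): name is "side" or "top"; returns the picture (420x560x3 uint8, red, green, blue); there is no depth.
- robot.camera_info(name): a dict with "fov_y" (degrees; the focal length in pixels is half the picture's height over the tangent of half this angle, whatever the lens; pixels are square), "cx", "cy" (the principal point, pixels), "rvec" (rotation vector, rad) and "tvec" (3), from world to camera coordinates, as OpenCV has them. Camera axes: x right, y down, z forward; pixel columns grow to the right and rows downward; lengths in m; the calibration is good to about 2 mm. A picture is of the moment at which its call begins. camera_info takes no time and is no camera call.
- robot.close_job(): hands the job in; it is judged then, once.
The state is a dict: "t": time; "joint_pos": joint angles; "joint_vel": joint speeds; "effort": joint torques, N m; "tool_pos": TCP position; "orientation": TCP orientation; "contact_force": force on the tool from outside, world axes, zero at the start; "torque": the same for the moment, N m; "width": finger opening in m; "grip_force": force on a finger pad.
Only numpy, scipy, OpenCV 4.12 (cv2) and the standard library are available. Lean on these libraries where they do the work, as an engineer would, in place of code of your own. Each camera call takes 0.05 s, during which the arm holds its last target. There are 200 camera calls.

## Working session

There is one attempt and no reset: what is moved stays moved. The work goes in short steps, Python scripts to look and compute and a tool call to move; the robot and the scene stay as the last step left them, time stands still between calls to the robot, and variables do not carry over. Pictures are saved under pics/ and viewed, at most 10 in all, crops included, and the job is handed in when it is done.

Besides the shell and the picture viewer there is one more tool, called after "Emit:" by a JSON object that holds its "fn" and its "kwargs". apply_moves: Moves the arm, as the interface text tells. Its arguments: {"type":"object","properties":{"motion":{"type":"array"},"force":{"type":"number"}},"required":["motion"]}

```bash
mkdir -p pics
cat > h.py <<'E'
import numpy as np, cv2
from station import robot
def cam(n):
    c=robot.camera_info(n); f=210/np.tan(np.radians(c["fov_y"]/2))
    K=np.array([[f,0,c["cx"]],[0,f,c["cy"]],[0,0,1]]); R=cv2.Rodrigues(np.array(c["rvec"],float))[0]; t=np.array(c["tvec"],float)
    return K,R,t
def ray(n,u,v):
    K,R,t=cam(n); return -R.T@t, R.T@np.linalg.inv(K)@np.array([u,v,1.])
def plane(n,u,v,z):
    o,d=ray(n,u,v); return o+d*(z-o[2])/d[2]
def proj(n,p):
    K,R,t=cam(n); q=K@(R@np.array(p,float)+t); return q[:2]/q[2]
def tri(a,b):
    (o,d),(p,e)=ray("top",*a),ray("side",*b)
    s=np.linalg.lstsq(np.c_[d,-e],p-o,rcond=None)[0]
    A,B=o+d*s[0],p+e*s[1]; return (A+B)/2,np.linalg.norm(A-B)
def snap(n,name):
    im=robot.get_image(n)[:,:,::-1].copy(); cv2.imwrite(f"pics/{name}.png",im); return im
E
python3 - <<'E'
from h import *
for n in("top","side"): snap(n,n+"0"); print(robot.camera_info(n), ray(n,280,210))
print(robot.get_obs(),robot.tcp_to_grasp)
E
```

```text
{'fov_y': 55.601605313849824, 'cx': 273.58108937154566, 'cy': 213.0978705365091, 'rvec': array([ 2.16135507, -2.10450087,  0.17752954]), 'tvec': array([-0.00241753,  0.48100343,  0.91233731])} (array([0.32188879, 0.00671644, 0.97983264]), array([ 0.17498535, -0.01203712, -0.98466008]))
{'fov_y': 56.86504844181696, 'cx': 281.64374828635096, 'cy': 208.64215569634962, 'rvec': array([ 0.14432308, -2.67662397,  1.56524549]), 'tvec': array([0.47866443, 0.10850205, 0.85978402])} (array([0.41477425, 0.74049692, 0.50965432]), array([ 0.08324064, -0.86546741, -0.49403176]))
{'t': 0.1, 'joint_pos': array([ 7.22625479e+01,  6.66977835e+00,  8.26328224e+01,  2.85451040e-04,
        9.07560526e+01, -2.16472162e+00]), 'joint_vel': array([ 0.0347473 , -0.00763035, -0.18872442, -0.03314172, -0.15713927,
       -0.03943731]), 'effort': array([ 2.67633164e-03, -7.22900677e+01, -6.23868084e+01,  7.82346376e-02,
        2.26622878e-02, -5.59587193e-05]), 'tool_pos': array([0.18114865, 0.65004135, 0.21798801]), 'orientation': array([-1.79941399e+02, -2.50071275e-03,  1.64427272e+02]), 'contact_force': array([-0.003486  , -0.54241444,  0.40095612]), 'torque': array([-0.04664916,  0.01662405,  0.02081957]), 'grip_force': 0.0, 'width': 0.09308812542122773} 0.0188
```

View pics/top0.png

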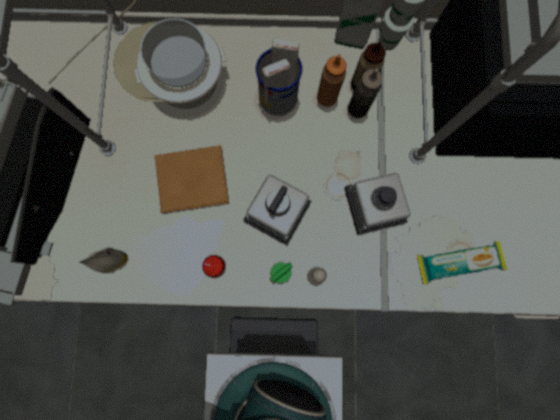

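View pics/side0.png

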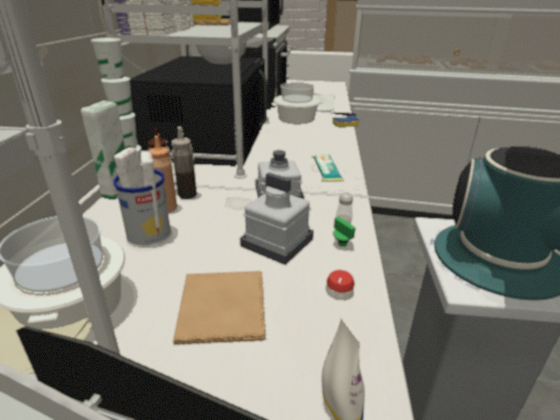

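The top view shows two canisters: a dark bar handle at (278,202), and a round knob at (384,197). The green thing at (281,272) is the look-alike, and the brown pile is at (192,180). The bar-handled canister fits the description. In the side view it is at (277,185), with the knob canister behind it at (279,158). I'll confirm it in a crop and measure.

Run:
```python
from h import *
T=cv2.imread("pics/top0.png");S=cv2.imread("pics/side0.png")
a=cv2.resize(T[165:250,235:320],(400,400),interpolation=cv2.INTER_CUBIC)
b=cv2.resize(S[165:265,230:330],(400,400),interpolation=cv2.INTER_CUBIC)
cv2.imwrite("pics/crop.png",np.hstack([a,b]))
hsv=cv2.cvtColor(T,cv2.COLOR_BGR2HSV)
def big(m,x0,y0,x1,y1):
    w=np.zeros_like(m);w[y0:y1,x0:x1]=m[y0:y1,x0:x1]
    c=max(cv2.findContours(w,0,cv2.CHAIN_APPROX_NONE)[0],key=cv2.contourArea);return c
c=big(cv2.inRange(hsv,(5,100,60),(20,255,255)),140,130,240,220)
r=cv2.minAreaRect(c);P=np.array([plane("top",u,v,.014) for u,v in cv2.boxPoints(r)])
print("kraft",r,P.round(3),P.mean(0),np.linalg.norm(np.diff(P,axis=0),axis=1))
g=cv2.cvtColor(T,cv2.COLOR_BGR2GRAY)
for th in(70,85,100):
    c=big(cv2.inRange(g,0,th),262,180,296,220);r=cv2.minAreaRect(c)
    print(th,"bar",r,cv2.contourArea(c)); P=np.array([plane("top",u,v,.17) for u,v in cv2.boxPoints(r)]); print(P.round(4),P.mean(0).round(4))
```

```text
kraft ((190.86514282226562, 179.09457397460938), (57.7670783996582, 68.18408966064453), 81.52884674072266) [[0.624 0.319 0.014]
 [0.655 0.15  0.014]
 [0.509 0.122 0.014]
 [0.479 0.286 0.014]] [0.56681622 0.21911938 0.014     ] [0.17144862 0.14937511 0.16729327]
70 bar ((280.36285400390625, 203.44247436523438), (19.566993713378906, 31.04378890991211), 41.18592834472656) 216.5
[[ 0.4676  0.0325  0.17  ]
 [ 0.5183 -0.0087  0.17  ]
 [ 0.4917 -0.0398  0.17  ]
 [ 0.4415  0.0014  0.17  ]] [ 0.4798 -0.0037  0.17  ]
85 bar ((280.0, 203.00001525878906), (21.21320343017578, 31.11269760131836), 45.0) 261.0
[[ 0.4721  0.0352  0.17  ]
 [ 0.52   -0.0092  0.17  ]
 [ 0.4889 -0.041   0.17  ]
 [ 0.4416  0.0034  0.17  ]] [ 0.4807 -0.0029  0.17  ]
100 bar ((279.5904235839844, 203.19647216796875), (23.162805557250977, 31.598079681396484), 46.84760665893555) 323.0
[[ 0.474   0.0381  0.17  ]
 [ 0.5212 -0.0085  0.17  ]
 [ 0.4861 -0.0422  0.17  ]
 [ 0.4396  0.0044  0.17  ]] [ 0.4803 -0.002   0.17  ]
```

View pics/crop.png

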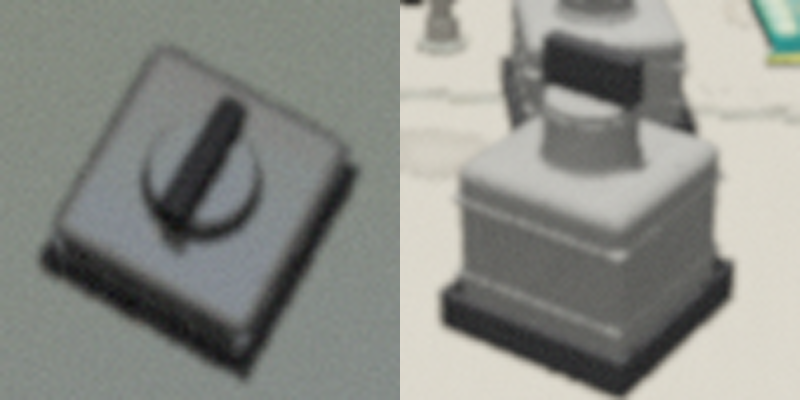

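The crop confirms the bar-handled stopper on the taller canister. The bar's top face runs from about (284,186) to (270,212) in the top view, and its upper edge from (266,174) to (291,183) in the side view. The flange shadow biased the mask, so I'll refine it.

```bash
python3 - <<'E'
from h import *
T=cv2.imread("pics/top0.png")
g=cv2.cvtColor(T,cv2.COLOR_BGR2GRAY)
for th in(50,58,66,75):
    m=np.zeros_like(g);m[183:212,268:290]=cv2.inRange(g,0,th)[183:212,268:290]
    n,l,s,c=cv2.connectedComponentsWithStats(m);k=l[195,279] or 1+np.argmax(s[1:,4])
    # row centres and edges
    print(th,[(v,*np.flatnonzero(l[v]==k)[[0,-1]].tolist()) for v in range(183,212,2) if (l[v]==k).any()])
A=plane("top",284.3,186.3,.17);B=plane("top",270.3,211.5,.17);print(A,B,(A+B)/2,np.linalg.norm(A-B),np.degrees(np.arctan2(*(A-B)[1::-1])))
A2=plane("side",266.5,174.3,.17);B2=plane("side",290.8,183.3,.17);print(A2,B2,(A2+B2)/2,np.linalg.norm(A2-B2),np.degrees(np.arctan2(*(A2-B2)[1::-1])))
print(tri((284.3,186.3),(266.5,174.3)),tri((270.3,211.5),(290.8,183.3)))
E
python3 - <<'E'
import cv2,numpy as np,sys
sys.path.insert(0,'.')
T=cv2.imread("pics/top0.png");S=cv2.imread("pics/side0.png")
a=cv2.resize(T[178:228,255:305],(400,400),interpolation=cv2.INTER_NEAREST)
b=cv2.resize(S[165:205,258:298],(400,400),interpolation=cv2.INTER_NEAREST)
cv2.imwrite("pics/crop2.png",cv2.convertScaleAbs(np.hstack([a,b]),alpha=1.5))
E
```

```text
50 [(187, 283, 283), (189, 281, 285), (191, 280, 285), (193, 279, 284), (195, 278, 283), (197, 279, 282), (199, 276, 281), (201, 275, 280), (203, 273, 278), (205, 272, 277), (207, 270, 276), (209, 268, 275), (211, 269, 274)]
58 [(187, 282, 284), (189, 281, 286), (191, 280, 285), (193, 279, 285), (195, 278, 283), (197, 276, 282), (199, 275, 281), (201, 274, 280), (203, 272, 279), (205, 271, 278), (207, 270, 277), (209, 268, 275), (211, 269, 275)]
66 [(187, 282, 285), (189, 281, 286), (191, 279, 285), (193, 278, 285), (195, 277, 283), (197, 276, 282), (199, 275, 281), (201, 274, 280), (203, 272, 279), (205, 271, 278), (207, 269, 277), (209, 268, 275), (211, 268, 275)]
75 [(187, 282, 285), (189, 280, 286), (191, 279, 286), (193, 278, 285), (195, 277, 284), (197, 276, 282), (199, 274, 282), (201, 273, 281), (203, 272, 280), (205, 271, 278), (207, 268, 277), (209, 268, 276), (211, 268, 275)]
[ 0.51623916 -0.01094966  0.17      ] [0.46212801 0.0167515  0.17      ] [0.48918359 0.00290092 0.17      ] 0.060789558084462306 -27.109304667751854
[ 0.5160149  -0.00287452  0.17      ] [0.46157226 0.03420953 0.17      ] [0.48879358 0.01566751 0.17      ] 0.06587281496243987 -34.26105856428124
(array([ 0.51712944, -0.01103102,  0.16627405]), np.float64(7.589562449576224e-06)) (array([0.46313444, 0.01686007, 0.16173143]), np.float64(0.0008385395744878482))
```

View pics/crop2.png

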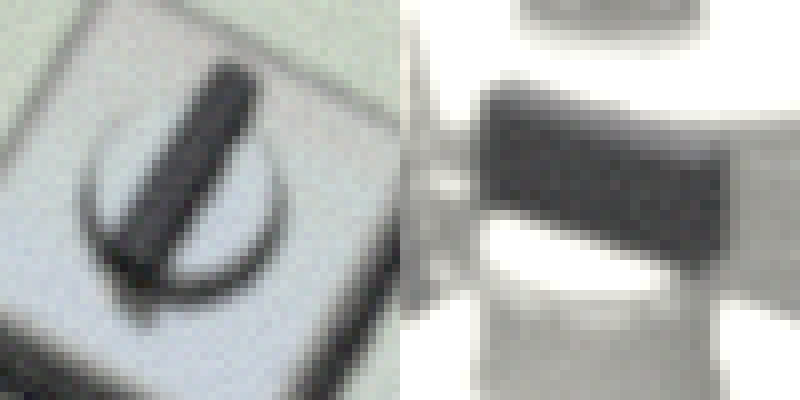

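Bar centre is about (0.489, 0.003), yaw about -27.5°, and both views agree. The pile centre is (0.567, 0.219), and its measured sides of about 170 x 149 mm match. Moving over now with tool yaw 152.5°.

Emit:
{"fn": "apply_moves", "kwargs": {"motion": [[[0, 0, 0.02, -2.4, -2.7, 0, 1], [0, 0, 0.04, -4.7, -5.4, 0, 1], [0, 0, 0.06, -7.1, -8.1, 0, 1], [0, 0, 0.08, -9.4, -10.8, 0, 1], [0, 0, 0.1, -11.8, -13.5, 0, 1], [0, 0, 0.12, -14.1, -16.2, 0, 1], [0, 0, 0.14, -16.5, -18.9, 0, 1], [0, 0, 0.16, -18.8, -21.6, 0, 1], [0, 0, 0.18, -21.2, -24.3, 0, 1], [0, 0, 0.208, -23.5, -27.0, 0, 1]]]}}

```text
t: 0.93
tool_pos: [0.3353, 0.3254, 0.2184]
orientation: [-180.0, 0.0, 152.5]
contact_force: [0.6, -0.1, 0.6]
width: 0.0928
grip_force: 0.0
```

```bash
cat > to.py <<'E'
import sys
from h import *
from scipy.spatial.transform import Rotation as Ro
x,y,z,yaw=map(float,sys.argv[1:5]); o=robot.get_obs()
R=Ro.from_euler("xyz",o["orientation"],degrees=True)
print(o["t"],o["tool_pos"].round(4),o["orientation"].round(2),o["contact_force"].round(1),o["width"].round(4),o["joint_pos"].round(0))
print("shift cm",(R.inv().apply(np.array([x,y,z])-o["tool_pos"])*100).round(2),"turn",(R.inv()*Ro.from_euler("xyz",[180,0,yaw],degrees=True)).as_rotvec().round(3))
E
python3 to.py .489 .003 .21 152.5
```

```text
Traceback (most recent call last):
  File "to.py", line 6, in <module>
    print(o["t"],o["tool_pos"].round(4),o["orientation"].round(2),o["contact_force"].round(1),o["width"].round(4),o["joint_pos"].round(0))
                                                                                              ^^^^^^^^^^^^^^^^
AttributeError: 'float' object has no attribute 'round'
```

```bash
sed -i 's/o\["width"\].round(4)/round(o["width"],4)/' to.py; python3 to.py .489 .003 .21 152.5
```

```text
0.9333 [0.3353 0.3254 0.2184] [-179.99    0.    152.48] [ 0.6 -0.1  0.6] 0.0928 [ 41. -20. 107.  -0.  93. -21.]
shift cm [-28.52 -21.49   0.85] turn [-0.  0. -0.]
```

Emit:
{"fn": "apply_moves", "kwargs": {"motion": [[[0, 0, 0, -3.0, -2.3, 0.1, 1], [0, 0, 0, -6.0, -4.6, 0.2, 1], [0, 0, 0, -9.0, -6.9, 0.3, 1], [0, 0, 0, -12.0, -9.2, 0.4, 1], [0, 0, 0, -15.0, -11.4, 0.5, 1], [0, 0, 0, -18.0, -13.6, 0.6, 1], [0, 0, 0, -21.0, -15.8, 0.7, 1], [0, 0, 0, -24.0, -18.0, 0.8, 1], [0, 0, 0, -26.5, -20.0, 0.8, 1], [0, 0, 0, -28.5, -21.5, 0.8, 1]]]}}

```text
t: 1.77
tool_pos: [0.4891, 0.0023, 0.2103]
orientation: [-180.0, -0.0, 152.4]
contact_force: [0.8, -0.5, -0.6]
width: 0.0929
grip_force: 0.0
```

```bash
python3 to.py .489 .003 .145 152.5; python3 -c "
from h import *
t=snap('top','t1');s=snap('side','s1')
a=cv2.resize(t[150:250,230:330],(400,400));b=cv2.resize(s[130:230,230:330],(400,400));cv2.imwrite('pics/c3.png',np.hstack([a,b]))"
```

```text
1.7667 [0.4891 0.0023 0.2103] [-1.7998e+02 -2.0000e-02  1.5244e+02] [ 0.8 -0.5 -0.6] 0.0929 [ -3. -17. 105.  -0.  92. -65.]
shift cm [0.04 0.06 6.53] turn [-0.    -0.    -0.001]
```

View pics/c3.png

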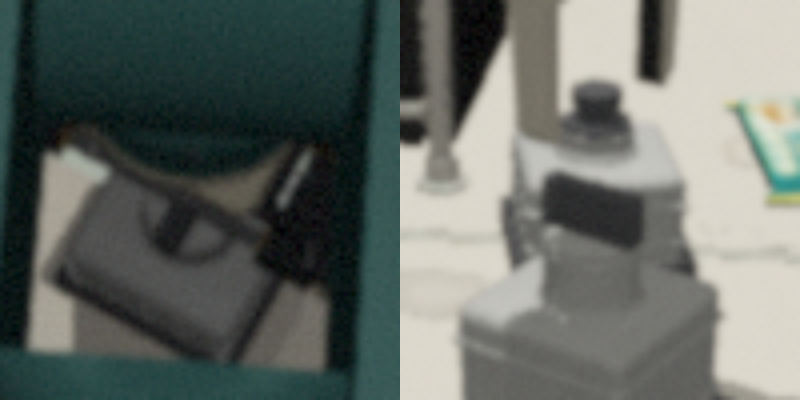

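The bar, at about (174,228) in the left crop, sits between the two fingers. Descending.

Emit:
{"fn": "apply_moves", "kwargs": {"motion": [[[0, 0, 0, 0, 0.1, 1.5, 1], [0, 0, 0, 0, 0.1, 3.0, 1], [0, 0, 0, 0, 0.1, 4.2, 1], [0, 0, 0, 0, 0.1, 5.2, 1], [0, 0, 0, 0, 0.1, 6.0, 1], [0, 0, 0, 0, 0.1, 6.5, 1], [0, 0, 0, 0, 0.1, 6.5, 1], [0, 0, 0, 0, 0.1, 6.5, 1]]]}}

```text
t: 2.53
tool_pos: [0.4892, 0.0058, 0.1459]
orientation: [180.0, 0.0, 152.5]
contact_force: [-0.5, -0.8, 0.3]
width: 0.0928
grip_force: 0.0
```

Emit:
{"fn": "apply_moves", "kwargs": {"motion": [[[0, 0, 0, 0, 0, 0, 0.6], [0, 0, 0, 0, 0, 0, 0.45], [0, 0, 0, 0, 0, 0, 0.35], [0, 0, 0, 0, 0, 0, 0.28], [0, 0, 0, 0, 0, 0, 0.22], [0, 0, 0, 0, 0, 0, 0.18], [0, 0, 0, 0, 0, 0, 0.16], [0, 0, 0, 0, 0, 0, 0.1], [0, 0, 0, 0, 0, 0, 0], [0, 0, 0, 0, 0, 0, 0]]], "force": 8}}

```text
t: 3.37
tool_pos: [0.4891, 0.0057, 0.1456]
orientation: [180.0, -0.0, 152.5]
contact_force: [-0.9, -0.1, -0.4]
width: 0.0308
grip_force: 0.0
```

Emit:
{"fn": "apply_moves", "kwargs": {"motion": [[[0, 0, 0, 0.1, -0.22, 0, 0.3], [0, 0, 0, 0.1, -0.22, 0, 0.25], [0, 0, 0, 0.1, -0.22, 0, 0.2], [0, 0, 0, 0.1, -0.22, 0, 0.1], [0, 0, 0, 0.1, -0.22, 0, 0], [0, 0, 0, 0.1, -0.22, 0, 0], [0, 0, 0, 0.1, -0.22, 0, 0], [0, 0, 0, 0.1, -0.22, 0, 0]]], "force": 8}}

```text
t: 4.03
tool_pos: [0.4874, 0.0045, 0.1458]
orientation: [180.0, 0.0, 152.5]
contact_force: [2.3, 4.6, 1.3]
width: 0.0141
grip_force: 8.0
```

```bash
python3 to.py .489 .003 .145 152.5
```

```text
4.0333 [0.4874 0.0045 0.1458] [179.95   0.   152.52] [2.3 4.6 1.3] 0.0141 [ -2. -16. 110.   0.  85. -65.]
shift cm [-0.21 -0.06  0.08] turn [0.001 0.    0.   ]
```

Emit:
{"fn": "apply_moves", "kwargs": {"motion": [[[0, 0, 0, 0, 0.06, 0, 0], [0, 0, 0, 0, 0.06, 0, 0], [0, 0, 0, 0, 0.06, 0, 0], [0, 0, 0, 0, 0.06, 0, 0]]], "force": 20}}

```text
t: 4.37
tool_pos: [0.4875, 0.0045, 0.1458]
orientation: [-180.0, 0.0, 152.5]
contact_force: [-2.7, -0.3, 4.0]
width: 0.0141
grip_force: 19.9
```

Emit:
{"fn": "apply_moves", "kwargs": {"motion": [[[0, 0, 0, 0, 0, 0, 0], [0, 0, 0, 0, 0, 0, 0], [0, 0, 0.07, 0, 0, 0, 0], [0, 0, 0.14, 0, 0, -0.02, 0], [0, 0, 0.21, 0, 0, -0.04, 0], [0, 0, 0.28, 0, 0, -0.06, 0], [0, 0, 0.35, 0, 0, -0.09, 0], [0, 0, 0.42, 0, 0, -0.12, 0], [0, 0, 0.49, 0, 0, -0.14, 0], [0, 0, 0.52, 0, 0, -0.15, 0]]], "force": 60}}

```text
t: 5.2
tool_pos: [0.4887, 0.0057, 0.1472]
orientation: [179.8, -0.0, 122.5]
contact_force: [12.5, 8.1, -4.1]
width: 0.0137
grip_force: 60.0
```

```bash
python3 -c "
from h import *
o=robot.get_obs();print(o['torque'],o['contact_force'])
s=snap('side','s2');cv2.imwrite('pics/c4.png',cv2.resize(s[130:280,220:345],(500,600)))"
```

```text
[ 1.56399621 -2.35188385  0.21390742] [12.48661644  8.14850267 -4.09859256]
```

View pics/c4.png

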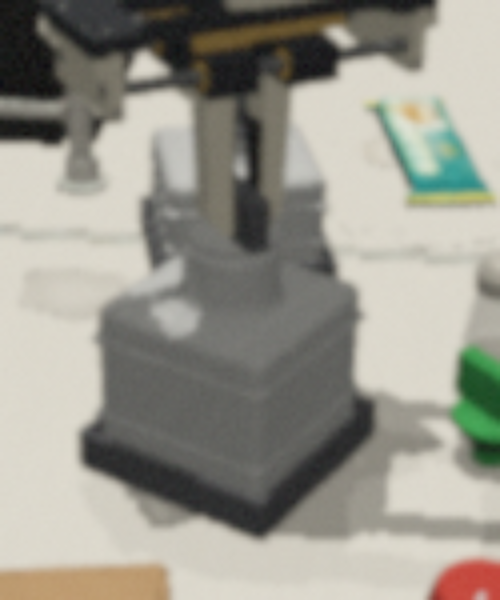

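The bar has turned about 30°, at (250,220) in the crop, and the canister stays down in its tray. The lateral force shows a grasp offset of about 2.5 mm along the bar, so I'll compensate for it while twisting back.

Emit:
{"fn": "apply_moves", "kwargs": {"motion": [[[0, 0, -0.1, 0, 0.08, -0.02, 0], [0, 0, -0.2, 0, 0.06, -0.05, 0], [0, 0, -0.3, 0, 0.04, -0.08, 0], [0, 0, -0.4, 0, 0.02, -0.11, 0], [0, 0, -0.5, 0, 0, -0.14, 0], [0, 0, -0.6, -0.02, -0.02, -0.17, 0], [0, 0, -0.7, -0.03, -0.03, -0.2, 0], [0, 0, -0.8, -0.05, -0.05, -0.23, 0], [0, 0, -0.9, -0.07, -0.07, -0.26, 0], [0, 0, -1.0, -0.09, -0.09, -0.29, 0]]], "force": 60}}

```text
t: 6.08
tool_pos: [0.4872, 0.003, 0.1493]
orientation: [-179.9, -0.0, -179.7]
contact_force: [3.1, -5.8, -5.0]
width: 0.0133
grip_force: 59.9
```

```bash
python3 to.py .4884 .0054 .154 122.5; python3 -c "
from h import *
print(robot.get_obs()['torque']);s=snap('side','s3');cv2.imwrite('pics/c5.png',cv2.resize(s[130:280,220:345],(500,600)))"
```

```text
6.0833 [0.4872 0.003  0.1493] [-1.7995e+02 -3.0000e-02 -1.7973e+02] [ 3.1 -5.8 -5. ] 0.0133 [ -3. -16. 110.  -0.  86. -93.]
shift cm [-0.12  0.24 -0.47] turn [-1.000e-03  0.000e+00  1.008e+00]
[-0.98475406 -0.56179708 -0.23946412]
```

View pics/c5.png

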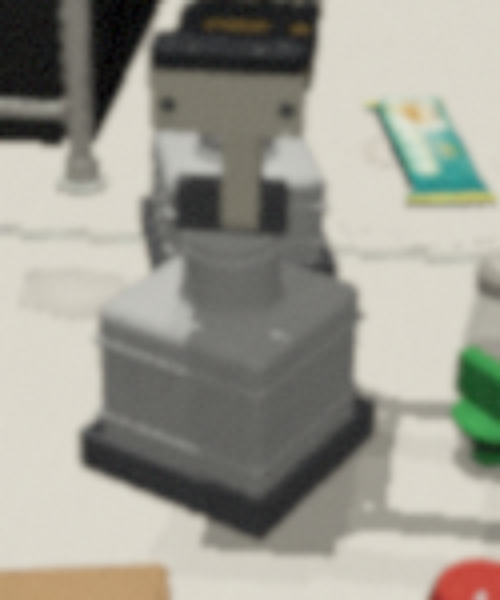

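The bar has turned the other way, now side-on at (232,203), and the canister is still seated. Continuing back and forth.

Emit:
{"fn": "apply_moves", "kwargs": {"motion": [[[0, 0, 0.1, -0.01, 0.03, -0.03, 0], [0, 0, 0.2, -0.01, 0.06, -0.06, 0], [0, 0, 0.3, -0.02, 0.09, -0.1, 0], [0, 0, 0.4, -0.02, 0.12, -0.13, 0], [0, 0, 0.5, -0.03, 0.15, -0.17, 0], [0, 0, 0.6, -0.05, 0.17, -0.2, 0], [0, 0, 0.7, -0.07, 0.19, -0.24, 0], [0, 0, 0.8, -0.09, 0.21, -0.27, 0], [0, 0, 0.9, -0.1, 0.23, -0.31, 0], [0, 0, 1.0, -0.12, 0.24, -0.34, 0]]], "force": 60}}

```text
t: 6.97
tool_pos: [0.489, 0.0064, 0.1531]
orientation: [179.9, -0.0, 122.4]
contact_force: [7.2, 6.3, -2.3]
width: 0.0137
grip_force: 60.0
```

```bash
python3 to.py .4872 .0033 .156 180
```

```text
6.9667 [0.489  0.0064 0.1531] [ 1.7989e+02 -1.0000e-02  1.2238e+02] [ 7.2  6.3 -2.3] 0.0137 [ -2. -16. 110.   0.  86. -35.]
shift cm [-0.16 -0.32 -0.29] turn [ 2.000e-03  1.000e-03 -1.006e+00]
```

Emit:
{"fn": "apply_moves", "kwargs": {"motion": [[[0, 0, -0.1, 0, 0.0, -0.04, 0], [0, 0, -0.2, 0, -0.02, -0.08, 0], [0, 0, -0.3, 0, -0.04, -0.12, 0], [0, 0, -0.4, -0.01, -0.07, -0.16, 0], [0, 0, -0.5, -0.02, -0.1, -0.2, 0], [0, 0, -0.6, -0.05, -0.15, -0.24, 0], [0, 0, -0.7, -0.08, -0.2, -0.28, 0], [0, 0, -0.8, -0.11, -0.24, -0.32, 0], [0, 0, -0.9, -0.14, -0.28, -0.36, 0], [0, 0, -1.0, -0.16, -0.3, -0.4, 0]]], "force": 60}}

```text
t: 7.8
tool_pos: [0.4867, 0.0029, 0.1571]
orientation: [180.0, -0.0, -179.8]
contact_force: [-0.0, 0.3, -1.1]
width: 0.0136
grip_force: 59.9
```

Emit:
{"fn": "apply_moves", "kwargs": {"motion": [[[0, 0, 0.1, -0.01, 0.03, -0.03, 0], [0, 0, 0.2, -0.01, 0.06, -0.07, 0], [0, 0, 0.3, -0.02, 0.09, -0.1, 0], [0, 0, 0.4, -0.02, 0.12, -0.14, 0], [0, 0, 0.5, -0.03, 0.15, -0.17, 0], [0, 0, 0.5, -0.03, 0.15, -0.17, 0]]], "force": 60}}

```text
t: 8.3
tool_pos: [0.487, 0.0044, 0.1589]
orientation: [-180.0, -0.0, 151.0]
contact_force: [-0.4, 0.2, -0.4]
width: 0.0136
grip_force: 59.9
```

```bash
python3 to.py .489 .0045 .2 152.5;  python3 -c "
from h import *
print(robot.get_obs()['torque'])"
```

```text
8.3 [0.487  0.0044 0.1589] [-1.8000e+02 -2.0000e-02  1.5102e+02] [-0.4  0.2 -0.4] 0.0136 [ -2. -16. 110.   0.  87. -64.]
shift cm [-0.17  0.1  -4.11] turn [-0.    -0.    -0.026]
[-0.08439265 -0.00392962 -0.00519488]
```

It has come loose: the force dropped to the stopper's weight after 13 mm of rise. Lifting.

Emit:
{"fn": "apply_moves", "kwargs": {"motion": [[[0, 0, 0, 0, 0, -0.3, 0], [0, 0, 0, 0, 0, -0.8, 0], [0, 0, 0, 0, 0, -1.4, 0], [0, 0, 0, 0, 0, -2.2, 0], [0, 0, 0, 0, 0, -3.2, 0], [0, 0, 0, 0, 0, -4.4, 0], [0, 0, 0, 0, 0, -5.6, 0], [0, 0, 0, 0, 0, -6.6, 0], [0, 0, 0, 0, 0, -7.0, 0], [0, 0, 0, 0, 0, -7.0, 0]]]}}

```text
t: 9.13
tool_pos: [0.4875, 0.0044, 0.2306]
orientation: [180.0, 0.1, 151.4]
contact_force: [-1.3, -0.1, -0.8]
width: 0.0141
grip_force: 59.9
```

```bash
python3 to.py .567 .219 .228 152.5;  python3 -c "
from h import *
s=snap('side','s4');cv2.imwrite('pics/c6.png',cv2.resize(s[80:280,180:345],(495,600)))"
```

```text
9.1333 [0.4875 0.0044 0.2306] [1.7996e+02 9.0000e-02 1.5137e+02] [-1.3 -0.1 -0.8] 0.0141 [ -2. -17. 104.  -0.  93. -64.]
shift cm [ 3.3  22.65  0.27] turn [ 0.001  0.002 -0.02 ]
```

View pics/c6.png

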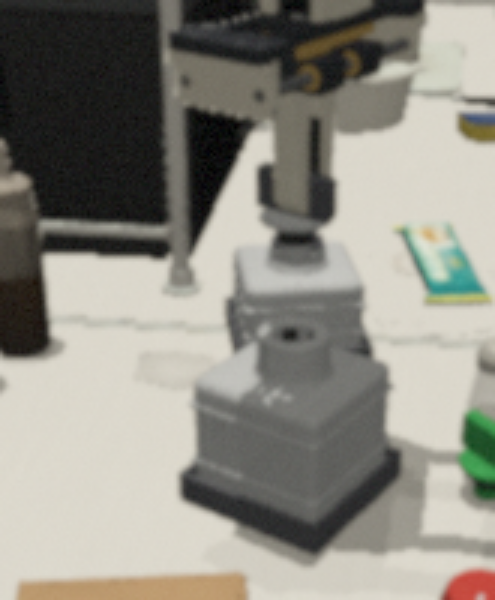

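The stopper hangs free at (297,215) in the crop and the canister is seated. Carrying it to the pile.

Emit:
{"fn": "apply_moves", "kwargs": {"motion": [[[0, 0, 0, 0.2, 1.2, 0, 0], [0, 0, 0, 0.5, 3.5, 0, 0], [0, 0, 0, 0.9, 6.2, 0, 0], [0, 0, 0, 1.3, 9.0, 0, 0], [0, 0, 0, 1.7, 12.0, 0, 0], [0, 0, 0, 2.2, 15.0, 0, 0], [0, 0, 0, 2.6, 18.0, 0, 0], [0, 0, 0, 3.0, 20.5, 0, 0], [0, 0, 0, 3.2, 22.0, 0, 0], [0, 0, 0, 3.3, 22.6, 0, 0]]]}}

```text
t: 10.02
tool_pos: [0.5665, 0.2207, 0.2279]
orientation: [-179.9, -0.1, 151.5]
contact_force: [-0.2, -0.1, -0.8]
width: 0.0141
grip_force: 59.9
```

Emit:
{"fn": "apply_moves", "kwargs": {"motion": [[[0, 0, 0, 0, 0, 1.0, 0], [0, 0, 0, 0, 0, 3.0, 0], [0, 0, 0, 0, 0, 5.5, 0], [0, 0, 0, 0, 0, 8.0, 0], [0, 0, 0, 0, 0, 10.5, 0], [0, 0, 0, 0, 0, 13.0, 0], [0, 0, 0, 0, 0, 15.0, 0], [0, 0, 0, 0, 0, 16.3, 0], [0, 0, 0, 0, 0, 16.8, 0], [0, 0, 0, 0, 0, 16.8, 0]]]}}

```text
t: 10.85
tool_pos: [0.566, 0.2178, 0.0602]
orientation: [-179.9, -0.0, 151.3]
contact_force: [-0.6, -0.5, -1.4]
width: 0.0138
grip_force: 59.9
```

```bash
python3 to.py .567 .219 .0505 151.4;python3 -c "
from h import *
s=snap('side','s5');cv2.imwrite('pics/c7.png',cv2.resize(s[150:350,160:345],(555,600)))"
```

```text
10.85 [0.566  0.2178 0.0602] [-1.7994e+02 -5.0000e-02  1.5133e+02] [-0.6 -0.5 -1.4] 0.0138 [ 19.   3. 101.  -0.  76. -43.]
shift cm [-0.03  0.16  0.97] turn [-0.001 -0.001 -0.001]
```

View pics/c7.png

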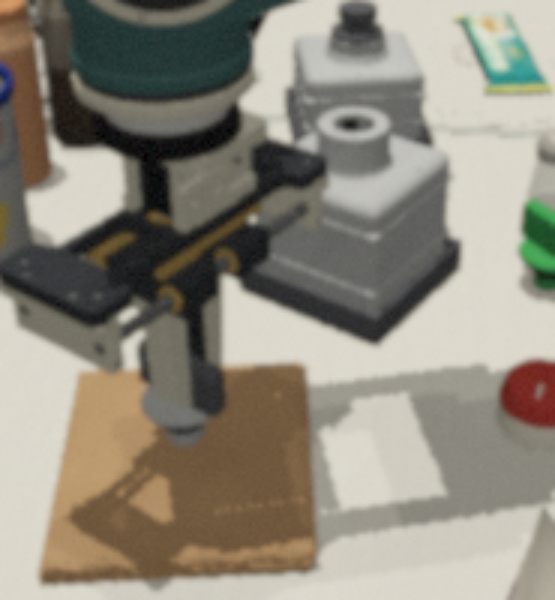

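The stopper foot is at (185,435) in the crop, just above the middle of the pile. Lowering gently.

Emit:
{"fn": "apply_moves", "kwargs": {"motion": [[[0, 0, 0, 0, 0, 0.3, 0], [0, 0, 0, 0, 0, 0.5, 0], [0, 0, 0, 0, 0, 0.7, 0], [0, 0, 0, 0, 0, 0.8, 0], [0, 0, 0, 0, 0, 0.85, 0], [0, 0, 0, 0, 0, 0.9, 0], [0, 0, 0, 0, 0, 0.9, 0]]]}}

```text
t: 11.48
tool_pos: [0.5664, 0.2186, 0.0522]
orientation: [-180.0, 0.0, 151.4]
contact_force: [-1.1, -0.3, -0.6]
width: 0.0137
grip_force: 59.9
```

Emit:
{"fn": "apply_moves", "kwargs": {"motion": [[[0, 0, 0, 0, 0, 0.05, 0], [0, 0, 0, 0, 0, 0.1, 0], [0, 0, 0, 0, 0, 0.1, 0]]]}}

```text
t: 11.73
tool_pos: [0.5664, 0.2186, 0.051]
orientation: [-180.0, -0.0, 151.4]
contact_force: [0.7, 0.2, -1.1]
width: 0.0136
grip_force: 59.9
```

Emit:
{"fn": "apply_moves", "kwargs": {"motion": [[[0, 0, 0, 0, 0, 0.03, 0], [0, 0, 0, 0, 0, 0.06, 0], [0, 0, 0, 0, 0, 0.06, 0]]]}}

```text
t: 11.98
tool_pos: [0.5664, 0.2185, 0.0505]
orientation: [-180.0, -0.0, 151.4]
contact_force: [0.9, 0.2, -0.8]
width: 0.0135
grip_force: 59.9
```

Emit:
{"fn": "apply_moves", "kwargs": {"motion": [[[0, 0, 0, 0, 0, 0.05, 0], [0, 0, 0, 0, 0, 0.1, 0], [0, 0, 0, 0, 0, 0.1, 0]]]}}

```text
t: 12.23
tool_pos: [0.5666, 0.2186, 0.0502]
orientation: [180.0, 0.0, 151.4]
contact_force: [-2.4, -0.3, 5.2]
width: 0.014
grip_force: 59.9
```

Emit:
{"fn": "apply_moves", "kwargs": {"motion": [[[0, 0, 0, 0, 0, 0.04, 0], [0, 0, 0, 0, 0, 0.08, 0], [0, 0, 0, 0, 0, 0.08, 0]]]}}

```text
t: 12.48
tool_pos: [0.5667, 0.2186, 0.0502]
orientation: [180.0, 0.0, 151.4]
contact_force: [-6.2, -2.2, 13.7]
width: 0.0132
grip_force: 59.9
```

It has touched down. I'll ease off, open slowly and retreat.

Emit:
{"fn": "apply_moves", "kwargs": {"motion": [[[0, 0, 0, 0, 0, -0.08, 0], [0, 0, 0, 0, 0, -0.11, 0], [0, 0, 0, 0, 0, -0.11, 0.15], [0, 0, 0, 0, 0, -0.11, 0.18], [0, 0, 0, 0, 0, -0.11, 0.22], [0, 0, 0, 0, 0, -0.11, 0.3], [0, 0, 0, 0, 0, -0.11, 0.45], [0, 0, 0, 0, 0, -0.11, 0.6], [0, 0, 0, 0, 0, -0.11, 0.6], [0, 0, 0, 0, 0, -0.11, 0.6]]], "force": 10}}

```text
t: 13.32
tool_pos: [0.5664, 0.2186, 0.0498]
orientation: [-180.0, -0.0, 151.4]
contact_force: [-0.6, 0.8, 0.2]
width: 0.0492
grip_force: 0.0
```

Emit:
{"fn": "apply_moves", "kwargs": {"motion": [[[0, 0, 0, 0, 0, -0.5, 0.6], [0, 0, 0, 0, 0, -1.5, 0.6], [0, 0, 0, 0, 0, -3.0, 0.6], [0, 0, 0, 0, 0, -5.0, 0.6], [0, 0, 0, 0, 0, -7.5, 0.6], [0, 0, 0, 0, 0, -10, 0.6], [0, 0, 0, 0, 0, -12, 0.6], [0, 0, 0, 0, 0, -13, 0.6], [0, 0, 0, 0, 0, -13, 0.6], [0, 0, 0, 0, 0, -13, 0.6]]]}}

```text
t: 14.15
tool_pos: [0.5664, 0.2186, 0.1797]
orientation: [180.0, 0.0, 151.4]
contact_force: [-0.4, -0.3, -1.6]
width: 0.0559
grip_force: 0.0
```

```bash
python3 -c "
from h import *
s=snap('side','s6');cv2.imwrite('pics/c8.png',cv2.resize(s[150:350,160:345],(555,600)))"
```

```text
(no output)
```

View pics/c8.png

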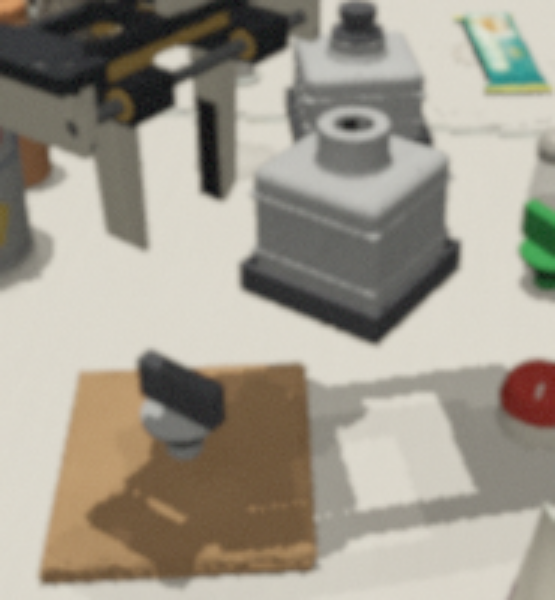

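The stopper stands released near the middle of the pile, foot at (183,450) in the crop. The canister is seated and the fingers are clear.

```bash
python3 -c "
from station import robot
print(robot.close_job())"
```

```text
the job is handed in; nothing more can be done
None
```

The stopper came free after twisting about 30° each way; it now stands released near the middle of the paper pile, the taller canister is down in its tray, and I handed the job in at about 14 s (no verdict was returned).

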